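# Fit the toothed blade into the vegetable slicer and bolt it down

### The arm

A 6-joint arm with a two-finger parallel gripper is mounted at the origin on a cart in front of the work surface, level with it; the furniture and walls round the work are solid. World frame = base frame: x ahead of the robot, y to its left, z up, the work surface at z = 0. Lengths are in m, angles in rad, forces in N, time in s.
With the tool pointing down it reaches from about 0.425 to 0.95 m from the base axis. Payload 3.5 kg.
Tool frame: the origin (TCP) lies between the finger pads; the fingertips stand 14 mm ahead of it and the grasp point (between the pads) lies 5 mm behind it; z points along the fingers, y is the direction in which the jaws open and shut (so a half turn about z gives the same grasp; the last joint's range is limited). The gripper opens to 85 mm and grips with 20 to 120 N. Pads are 22 mm wide; open, the fingers measure 114 mm over their backs; the gripper's body (76 mm by 85 mm) begins 54 mm behind the grasp point. The pads swing forward as they close: fully open they stand 13 mm farther back than shut.
Start: joints at [0.957, 0.286, 1.577, -0, 1.279, -0.15], TCP at [0.302, 0.604, 0.245] pointing down, gripper open.
Joint ranges: [-2.77, 2.77], [-0.9, 2.22], [0.21, 2.48], [-1.53, 4.67], [0.24, 2.81], [-2.84, 2.84]. Speed limits (rad/s): [2.79, 2.79, 3.14, 3.14, 3.14, 3.14].

### API

Orientations are given as a unit quaternion [x, y, z, w].
In Python, from plant import ctrl gives the robot as it stands. The module is installed in compiled form; this text tells all that it offers.
- The arm moves only by the tool servo_tool, never from a script. Its argument "increments" is text: rows parted by semicolons, each of 7 numbers parted by spaces: the turn, a rotation vector about the tool's x, y, z in rad, then the shift along the tool's x, y, z in cm, then the finger opening in cm, from 0 to 8.54. In form: ax ay az dx dy dz claw; .... A call has 1 to 10 rows; each row is the pose to reach, as a shift and turn from the pose commanded when the call began, along the tool's axes at that moment; what a row does not reach only later rows make up. A row lasts 1/12 s, in which the tool goes at most 41.7 mm and 7.16 degrees, less where a joint would pass 70% of its speed; a pose out of reach is approached as far as the arm can. A call with a gripper value outside its range is refused whole. The fingers move at their own pace and stop on an object; "grip_force" is the grip in N (left out, the last holds). Time passes only in rows, so rows that repeat a pose let the fingers close. It gives the time, the measured TCP pose, the force and the opening at its end, in the units of the state.
- ctrl.get_state(): the state, without advancing time (a new reading comes with each control period).
- ctrl.read_camera(name): name is "side" or "top" or "wrist"; returns (picture, depth): 384x512x3 uint8, red, green, blue; 384x512 float32, m along the optical axis (not along the pixel's ray), 0 where there is no reading.
- ctrl.camera_info(name): a dict with "camera_matrix" (3x3 intrinsics, pixels), "world_to_cam" (4x4, takes a point from world to camera coordinates). Camera axes: x right, y down, z forward; pixel columns grow to the right and rows downward; lengths in m; the calibration is good to about 2 mm. A picture is of the moment at which its call begins: read the wrist's pose just before it. camera_info takes no time and is no camera call; for the wrist camera it gives the pose at the moment of the call.
- ctrl.sign_off(): hands the job in, once; it reports no verdict.
The state is a dict: "time": time; "qpos": joint angles; "dq": joint speeds; "joint_efforts": joint torques, N m; "eef_pos": TCP position; "tcp_rot": TCP orientation; "contact_force": force on the tool from outside, world axes, zero at the start; "wrist_torque": the same for the moment, N m; "opening": opening from 0.0 (shut) to 1.0 (fully open).
Only numpy, scipy, OpenCV 4.12 (cv2) and the standard library are available. Lean on these libraries where they do the work, as an engineer would, in place of code of your own. Each camera call takes 0.05 s, during which the arm holds its last target.

### The job

Fit the toothed blade to the vegetable slicer: lay it flat in the slicer's bed with the notch in its end over the locating pin, then push the sliding bolt fully home over the blade's other end and let go. Leave the plain blade and the fruit and garlic where they are.

Things in the scene. Friction and masses are not known exactly. Their poses are not given: they have to be found in the camera images.
- slicer: grey flat vegetable slicer, fixed on the worktop: body 240 x 110 mm, deck top at z 26, black loop handle from its -x end out to x -201. Origin: under the centre of the blade bed, at worktop height; x along the slicer, from handle to far end; z up. Two steel bolt guides stand on the deck at y -20 to -16 and 16 to 20, x -122 to -56, up to z 31.5 (mm)
- slicer_bed (a point): centre of the floor of the blade bed (slicer x 0, y 0, z 20 mm), a recess in the deck, 114 x 61 mm at the floor, its walls flaring out by 3 mm up to the deck at z 26. The seated blade's origin lies here, its axes the same as the slicer's, with 1.5 to 2 mm of play each way in x and 2 mm in y
- slicer_pin (a point): the locating pin in the bed, at the bed's far (+x) end: steel, 8 mm in diameter, 14 mm tall with a tapered tip (to z 34 in the slicer's frame). The point is on its axis at the bed floor: slicer x 46.5, y 0, z 20 mm
- toothed_blade: the blade to fit: steel plate 110 x 56 x 4 mm, 0.12 kg, flat on the worktop on either side of the slicer. Origin: centre of its underside; x along the 110 mm, towards the notched end. Notch 12 mm wide, 14 mm deep in the middle of the +x end; six upright teeth 10 mm tall across it at x 29 to 37; black grip bar on its middle, 40 mm along x, 12 mm along y, z 4 to 28
- blade_notch (a point): point in the notch of the toothed blade that comes onto the pin's axis: blade x 46.5, y 0, at the underside (z 0)
- plain_blade: the spare blade, not to be used: flat steel plate 84 x 56 x 4 mm without notch or teeth, on the other side of the slicer; origin at the centre of its underside, x along the 84 mm; a black upright grip bar stands on the middle of it, 40 mm long (along x) x 12 mm wide (along y), from z 4 to z 28.
- lock_bolt (a joint): sliding bolt on the deck at the bed's near end, in m along the slicer's +x: 0 = drawn back, 0.022 = fully home (stop). Steel tongue 44 x 30 x 4 mm (underside at slicer z 26.5 mm) with a black knob; home, it covers the last 13 mm of the seated blade; up to 0.006 (where it starts) it is clear of the bed. Moves with about 2.5 N and stays where left
- bolt_knob (a point): centre of the top of the bolt's black knob: knob 16 mm along the slicer's x, 28 mm along its y, 24 mm tall above the tongue (slicer z 30.5 to 54.5). It lies at slicer x -94 mm + bolt travel, y 0. It can be pushed from the handle side, or pinched
- lemon: bystander, a loose lemon, 72 x 57 x 58 mm, origin at its underside as it lies at the start
- nectarine: bystander, a loose nectarine, 67 mm across and 62 mm tall, origin at its underside at the start
- garlic: bystander, a loose garlic bulb, 60 x 57 x 58 mm, origin at its underside at the start
Things that resemble listed ones, but are neither listed nor needed, are in the scene too. What is shaped like the toothed_blade but blue is not meant.

How it is judged:
On the way, in this order (a step that is already met when the one before it is completed fails the run):
1. the toothed blade lies seated in the bed, notch over the pin, with the bolt still drawn back (distance between blade_notch and slicer_pin below 0.005 m and z of toothed_blade in the frame of slicer below 0.0225 m and angle between the x axis of toothed_blade and the x axis of slicer, either way round below 0.09 rad and angle between toothed_blade's own z axis and vertical below 0.05 rad and value of joint lock_bolt below 0.012 m), for 0.2 s.
2. the bolt is pushed home over the blade (distance between blade_notch and slicer_pin below 0.005 m and z of toothed_blade in the frame of slicer below 0.0225 m and angle between the x axis of toothed_blade and the x axis of slicer, either way round below 0.09 rad and angle between toothed_blade's own z axis and vertical below 0.05 rad and value of joint lock_bolt above 0.019 m), for 0.2 s.
At the end, for the whole second after the job is handed in: The toothed blade lies at rest, flat on the floor of the bed (underside within 2.5 mm of it, tilt under 0.05 rad, within 0.09 rad of the slicer's line), its notch point within 5 mm of the pin's foot, and the bolt is home over it (travel over 19 of 22 mm) (all of step 2 and linear speed of toothed_blade below 0.02 m/s); the robot touches nothing.
It fails at once if the plain blade is moved by more than 20 mm (distance of plain_blade from where it was at the start of the episode above 0.02 m).
It fails at once if the lemon is moved by more than 30 mm (distance of lemon from where it was at the start of the episode above 0.03 m).
It fails at once if the nectarine is moved by more than 30 mm (distance of nectarine from where it was at the start of the episode above 0.03 m).
It fails at once if the garlic is moved by more than 30 mm (distance of garlic from where it was at the start of the episode above 0.03 m).
It also fails if it takes over 48 s, if anything falls off the work surface, if the arm or the gripper's body presses on something with over 40 N, if the wrist force passes 120 N, or if a joint passes its speed limit or range.

## Working session

There is one attempt and no reset: what is moved stays moved. The work goes in short steps, Python scripts to look and compute and a tool call to move; the robot and the scene stay as the last step left them, time stands still between calls to the robot, and variables do not carry over. Pictures are saved under pics/ and viewed, and the job is handed in when it is done.

Besides the shell and the picture viewer there is one more tool, called as name(argument=value, ...), one argument or row to a line, values as JSON. servo_tool: Moves the arm, as the interface text tells. Its arguments: {"type":"object","properties":{"increments":{"type":"string"},"grip_force":{"type":"number"}},"required":["increments"]}

```bash
mkdir -p pics
cat > h.py <<'E'
import numpy as np,cv2
from plant import ctrl
from scipy.spatial.transform import Rotation as R
def snap(n,f):
    ci=ctrl.camera_info(n); p,d=ctrl.read_camera(n)
    cv2.imwrite(f'pics/{f}.png',p[:,:,::-1]); np.savez(f'pics/{f}.npz',p=p,d=d,K=ci['camera_matrix'],T=ci['world_to_cam'])
    return p,d,np.array(ci['camera_matrix']),np.array(ci['world_to_cam'])
def load(f):
    z=np.load(f'pics/{f}.npz'); return z['p'],z['d'],z['K'],z['T']
def ray(uv,K,T,z):
    uv=np.atleast_2d(uv).astype(float)
    r=np.c_[uv,np.ones(len(uv))]@np.linalg.inv(K).T
    Ti=np.linalg.inv(T); o=Ti[:3,3]; d=r@Ti[:3,:3].T
    return o+d*((z-o[2])/d[:,2])[:,None]
def cloud(d,K,T):
    v,u=np.mgrid[:d.shape[0],:d.shape[1]]
    P=np.stack([u*d,v*d,d],-1)@np.linalg.inv(K).T
    Ti=np.linalg.inv(T); return P@Ti[:3,:3].T+Ti[:3,3]
def proj(P,K,T):
    c=np.atleast_2d(P)@T[:3,:3].T+T[:3,3]; c=c@K.T; return c[:,:2]/c[:,2:]
E
python3 - <<'E'
from h import *
print(ctrl.get_state())
for n in ['top','side']:
    p,d,K,T=snap(n,n+'0'); print(n,K,np.linalg.inv(T))
E
```

```text
{'time': 0.0, 'qpos': array([ 9.56998058e-01,  2.87205494e-01,  1.57817148e+00, -1.61989750e-05,
        1.27859638e+00, -1.49991771e-01]), 'dq': array([-3.24427512e-04, -1.79216225e-03,  1.30443631e-03, -4.11994641e-04,
       -1.29238859e-03,  9.98298666e-05]), 'joint_efforts': array([-1.03804326e-03, -4.05985236e+01, -2.92622226e+01, -1.59916167e-04,
        5.83714034e-03,  3.64060526e-06]), 'eef_pos': array([0.30157484, 0.6031905 , 0.24392357]), 'tcp_rot': array([ 2.29827796e-01,  9.73230583e-01, -1.10748816e-03, -4.36424923e-04]), 'contact_force': array([1.02992972, 0.08436006, 0.01733301]), 'wrist_torque': array([-0.05246575,  0.03767868, -0.01842809]), 'opening': 0.9963405067290726}
top [[361.55486255   0.         253.64258498]
 [  0.         361.55486255 193.10866718]
 [  0.           0.           1.        ]] [[ 0.02705388 -0.99404795  0.10553086  0.37340805]
 [-0.999621   -0.02744031 -0.00221127  0.02384056]
 [ 0.00509391 -0.10543104 -0.99441357  1.14202079]
 [ 0.          0.          0.          1.        ]]
side [[393.51553702   0.         256.83832456]
 [  0.         393.51553702 188.63145933]
 [  0.           0.           1.        ]] [[-0.99399445 -0.07015181  0.08398666  0.40554677]
 [-0.10914808  0.6906732  -0.71488266  0.80433268]
 [-0.00785702 -0.71975638 -0.69418227  0.78231439]
 [ 0.          0.          0.          1.        ]]
```

View pics/top0.png

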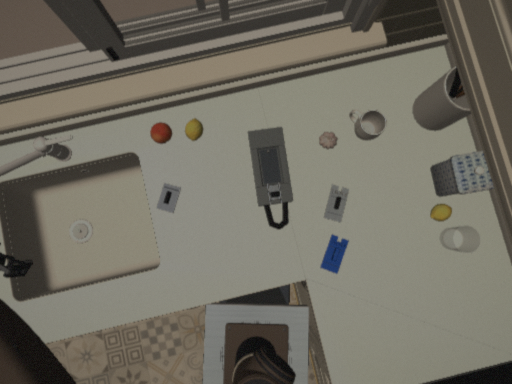

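View pics/side0.png

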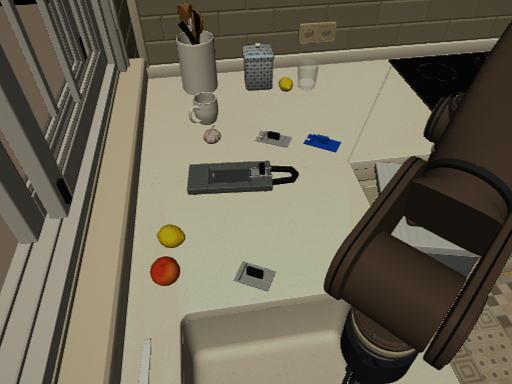

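The top view shows the slicer at (270,168), with its handle at (277,215). The grey toothed blade is at (337,203), the blue decoy at (335,254) and the plain blade at (168,198). The bystanders are at (161,132), (194,129) and (328,140). I'll zoom in next.

Run:
```python
from h import *
p,d,K,T=load('top0')
c=p[110:260,235:360,::-1]
c=cv2.resize(c,None,fx=4.6,fy=4,interpolation=cv2.INTER_CUBIC)
c=cv2.resize(p[110:260,235:360,::-1],None,fx=4,fy=4,interpolation=cv2.INTER_CUBIC)
cv2.imwrite('pics/top0z.png',c)
p,d,K,T=load('side0')
cv2.imwrite('pics/side0z.png',cv2.resize(p[110:210,160:350,::-1],None,fx=4,fy=4,interpolation=cv2.INTER_CUBIC))
p,d,K,T=load('top0')
P=cloud(d,K,T)
for u,v in [(270,168),(300,190),(337,203),(338,195),(275,190),(255,150),(168,198)]: print(u,v,P[v,u].round(4))
```

```text
270 168 [ 0.5732 -0.0279  0.0205]
300 190 [ 0.5083 -0.1255  0.003 ]
337 203 [ 0.4679 -0.2371  0.0285]
338 195 [ 0.4955 -0.2458  0.0046]
275 190 [ 0.5026 -0.0443  0.0327]
255 150 [0.6289 0.0208 0.023 ]
168 198 [0.4694 0.2863 0.0245]
```

View pics/top0z.png

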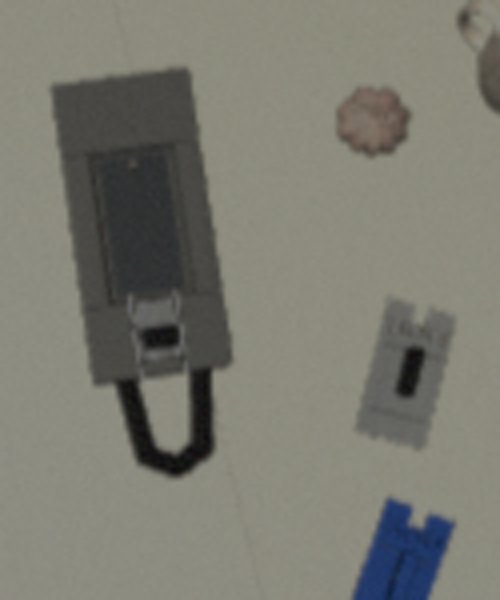

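View pics/side0z.png

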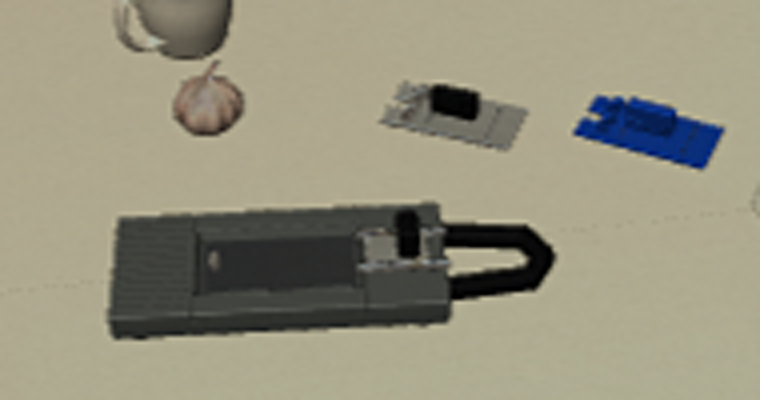

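Both the blade's notch and the slicer's far end point away from the robot. Now coarse poses from colour masks.

Run:
```python
from h import *
p,d,K,T=load('top0')
hsv=cv2.cvtColor(p,cv2.COLOR_RGB2HSV); g=hsv[...,2]; s=hsv[...,1]
def rect(m,z,name):
    n,l,st,c=cv2.connectedComponentsWithStats(m.astype(np.uint8))
    k=1+np.argmax(st[1:,4]); uv=np.argwhere(l==k)[:,::-1]
    X=ray(uv,K,T,z)[:,:2]
    r=cv2.minAreaRect((X*1000).astype(np.float32)); print(name,st[k,4],r, 'mean',X.mean(0)); return r
roi=np.zeros(g.shape,bool); roi[115:230,240:300]=1
print(g[150,250:300:4], g[203,325:350], s[203,325:350], g[195,300],s[195,300])
rect(roi&(g<112),0.026,'slicer')
roi=np.zeros(g.shape,bool); roi[180:228,318:352]=1
rect(roi&(g<60),0.028,'bar')
```

```text
[104  74  58  55  52  49  49  64  74 130 140 140 142] [142 137 115 100 103  99  98  97  98  85  44  26  21  26  43  91 103 101
 100 102 110 133 141 140 142] [27 24 24 10  7 10 10  8 10 12 17 10 61 39  6 11 12 13 10 13 21 25 25 27
 25] 144 28
slicer 3065 ((540.5580444335938, -33.582374572753906), (319.96490478515625, 111.7633056640625), 9.602425575256348) mean [ 0.56005762 -0.03017878]
bar 55 ((469.8795471191406, -237.68206787109375), (13.453527450561523, 37.229103088378906), 76.26640319824219) mean [ 0.46993204 -0.23766184]
```

```bash
cat >> h.py <<'E'
def inc(tgt,yaw_y):
    """increments (rad, cm) from the measured pose to world tgt, tool straight down, tool y at heading yaw_y (deg, mod 180)"""
    s=ctrl.get_state(); r=R.from_quat(s['tcp_rot']).as_matrix()
    cur=np.degrees(np.arctan2(r[1,1],r[0,1])); dy=(yaw_y-cur+90)%180-90; y=np.radians(cur+dy)
    Y=np.array([np.cos(y),np.sin(y),0]);Z=np.array([0,0,-1.]);X=np.cross(Y,Z)
    rv=R.from_matrix(r.T@np.c_[X,Y,Z]).as_rotvec(); t=r.T@(np.array(tgt)-s['eef_pos'])*100
    print('tcp',s['eef_pos'].round(4),'cur yaw',round(cur,2),'rv',rv.round(4),'shift cm',t.round(3),'q6',s['qpos'].round(2),'F',s['contact_force'].round(1),'op',round(s['opening'],3),'t',s['time'])
E
python3 - <<'E'
from h import *
inc([.5,.1,.25],76.3); inc([.49,-.2,.24],76.3)
E
```

```text
tcp [0.3016 0.6032 0.2441] cur yaw 63.42 rv [-0.0021 -0.0006 -0.2247] shift cm [-40.257 -36.133  -0.53 ] q6 [ 0.96  0.29  1.58 -0.    1.28 -0.15] F [ 0.1  0.1 -0.4] op 0.998 t 0.1
tcp [0.3016 0.6032 0.2441] cur yaw 63.42 rv [-0.0021 -0.0006 -0.2247] shift cm [-52.785 -63.408   0.524] q6 [ 0.96  0.29  1.58 -0.    1.28 -0.15] F [ 0.1  0.1 -0.4] op 0.998 t 0.1
```

servo_tool(
  increments="0 0 -0.1 -20 -18 0 8.5; 0 0 -0.22 -30 -27 0 8.5; 0 0 -0.22 -30 -27 0 8.5; 0 0 -0.22 -30 -27 0 8.5; 0 0 -0.22 -30 -27 0 8.5; 0 0 -0.22 -30 -27 0 8.5; 0 0 -0.22 -30 -27 0 8.5; 0 0 -0.22 -30 -27 0 8.5; 0 0 -0.22 -30 -27 0 8.5; 0 0 -0.22 -30 -27 0 8.5",
)

```text
time: 0.93
eef_pos: [0.4499, 0.2251, 0.245]
tcp_rot: [0.122, 0.992, -0.0, -0.0]
contact_force: [-0.1, -0.3, -0.5]
opening: 1.0
```

Run:
```python
from h import *
inc([.49,-.2,.24],76.3)
```

```text
tcp [0.4499 0.2251 0.245 ] cur yaw 75.94 rv [-0.001   0.     -0.0062] shift cm [-14.218 -40.258   0.536] q6 [ 0.26 -0.1   1.99 -0.    1.25 -1.06] F [-0.1 -0.3 -0.5] op 1.0 t 0.9333
```

servo_tool(
  increments="0 0 0 -14.2 -40.3 0.5 8.5; 0 0 0 -14.2 -40.3 0.5 8.5; 0 0 0 -14.2 -40.3 0.5 8.5; 0 0 0 -14.2 -40.3 0.5 8.5; 0 0 0 -14.2 -40.3 0.5 8.5; 0 0 0 -14.2 -40.3 0.5 8.5; 0 0 0 -14.2 -40.3 0.5 8.5; 0 0 0 -14.2 -40.3 0.5 8.5; 0 0 0 -14.2 -40.3 0.5 8.5; 0 0 0 -14.2 -40.3 0.5 8.5",
)

```text
time: 1.77
eef_pos: [0.4884, -0.1887, 0.2401]
tcp_rot: [0.122, 0.993, 0.0, -0.0]
contact_force: [0.5, 0.6, 0.4]
opening: 0.991
```

servo_tool(
  increments="0 0 0 -0.5 -1.2 0 8.5; 0 0 0 -0.5 -1.2 0 8.5; 0 0 0 -0.5 -1.2 0 8.5",
)

```text
time: 2.02
eef_pos: [0.4905, -0.1996, 0.2398]
tcp_rot: [0.122, 0.992, 0.001, -0.001]
contact_force: [-0.1, 0.0, -0.2]
opening: 0.997
```

Run:
```python
from h import *
inc([.47,-.237,.1],76.3)
p,d,K,T=snap('wrist','w1'); print(np.linalg.inv(T).round(3),K)
```

```text
tcp [ 0.4905 -0.1996  0.2398] cur yaw 75.94 rv [ 0.0012 -0.0016 -0.0062] shift cm [ 1.06  -4.147 13.973] q6 [-0.58 -0.03  1.94  0.    1.24 -1.9 ] F [-0.1  0.  -0.2] op 0.997 t 2.0167
[[ 0.243  0.936  0.254  0.427]
 [ 0.97  -0.234 -0.063 -0.183]
 [ 0.001  0.261 -0.965  0.367]
 [ 0.     0.     0.     1.   ]] [[279.05861347   0.         249.82795404]
 [  0.         279.05861347 190.29948559]
 [  0.           0.           1.        ]]
```

View pics/w1.png

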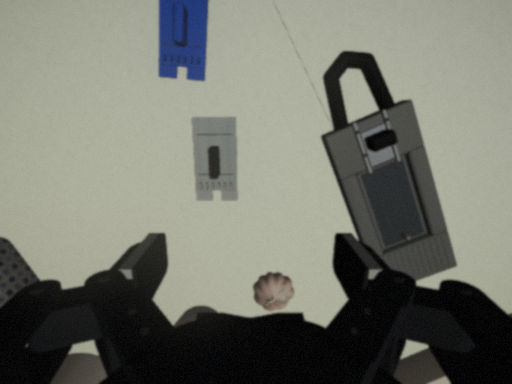

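The wrist view shows the toothed blade at (215,158) with its notch at (216,196), and the whole slicer around (390,190) with the pin at (404,237). I'll measure both from this view.

Run:
```python
from h import *
p,d,K,T=load('w1')
hsv=cv2.cvtColor(p,cv2.COLOR_RGB2HSV).astype(int); g=hsv[...,2]; s=hsv[...,1]
print(g[130,185:245:3],g[160,325:440:5])
def rect(m,z,name):
    n,l,st,c=cv2.connectedComponentsWithStats(m.astype(np.uint8))
    k=1+np.argmax(st[1:,4]); uv=np.argwhere(l==k)[:,::-1]
    X=ray(uv,K,T,z)[:,:2]
    r=cv2.minAreaRect((X*1000).astype(np.float32)); print(name,st[k,4],np.round(r[0],1),np.round(r[1],1),round(r[2],2),'mean',X.mean(0).round(4)); return X
roi=np.zeros(g.shape,bool); roi[105:215,180:250]=1
bg=np.median(g[150:200,260:300]); print('bg',bg)
rect(roi&(g<0.86*bg),0.004,'blade plate')
rect(roi&(g<60),0.028,'bar top')
roi[:]=0; roi[30:290,310:470]=1; roi[220:,:395]=0
c=rect(roi&(g<120),0.026,'slicer')
# bed floor dark
roi[:]=0; roi[160:250,355:430]=1
print(g[200,350:440:3])
z=p[40:290,300:470,::-1]; cv2.imwrite('pics/w1z.png',cv2.resize(z,None,fx=3,fy=2.4*1.0 and 3,interpolation=cv2.INTER_CUBIC)[:600] if 0 else cv2.resize(z[70:250],None,fx=3.3,fy=3.3,interpolation=cv2.INTER_CUBIC))
```

```text
[176 173 166 126 122 129 126 127 126 127 125 126 125 126 123 124 124 160
 179 178] [177  65  75  81  80  80  77  75  90 107 114 114  99  69  50  79  61  47
  75  76  79 168 172]
bg 178.0
blade plate 3541 [ 471.2 -241.6] [ 56.7 109.6] 76.3 mean [ 0.468  -0.2407]
bar top 281 [ 470.4 -239.7] [11.7 37.2] 77.12 mean [ 0.47   -0.2397]
slicer 16247 [563.7 -33.2] [362.6 114.8] 11.67 mean [ 0.5426 -0.032 ]
[71 74 79 77 74 66 67 46 44 48 47 53 48 46 50 51 46 44 44 49 46 50 65 28
 49 68 75 76 73 75]
```

View pics/w1z.png

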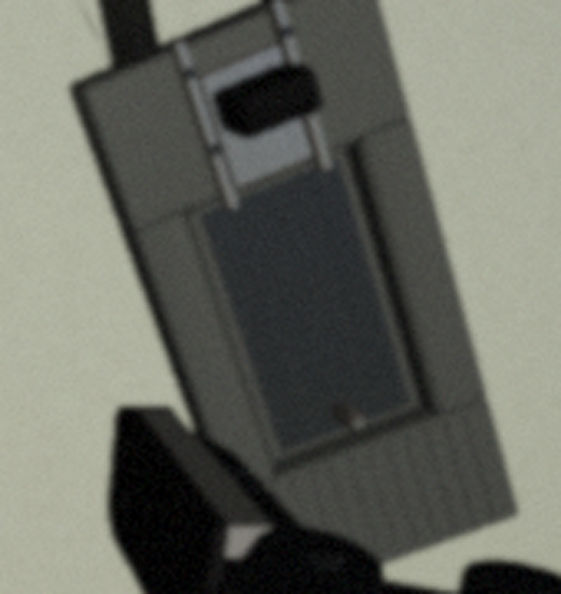

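A finger hides part of the slicer, so I'll look at it from directly above.

Run:
```python
from h import *
inc([.67,-.03,.26],100)
```

```text
tcp [ 0.4906 -0.1986  0.2398] cur yaw 76.03 rv [ 0.0014 -0.0012 -0.4183] shift cm [-13.338  20.698  -2.011] q6 [-0.58 -0.03  1.94  0.    1.24 -1.9 ] F [ 0.3  1.3 -0.2] op 0.998 t 2.0667
```

servo_tool(
  increments="0 0 -0.42 -13.3 20.7 -2 8.5; 0 0 -0.42 -13.3 20.7 -2 8.5; 0 0 -0.42 -13.3 20.7 -2 8.5; 0 0 -0.42 -13.3 20.7 -2 8.5; 0 0 -0.42 -13.3 20.7 -2 8.5; 0 0 -0.42 -13.3 20.7 -2 8.5; 0 0 -0.42 -13.3 20.7 -2 8.5; 0 0 -0.42 -13.3 20.7 -2 8.5; 0 0 -0.42 -13.3 20.7 -2 8.5; 0 0 -0.42 -13.3 20.7 -2 8.5",
)

```text
time: 2.9
eef_pos: [0.6689, -0.0303, 0.2603]
tcp_rot: [-0.088, 0.996, 0.0, -0.0]
contact_force: [0.1, 0.5, 1.0]
opening: 0.998
```

Run:
```python
from h import *
inc([.47,-.238,.1],76.5)
p,d,K,T=snap('wrist','w2'); print(np.linalg.inv(T).round(3))
```

```text
tcp [ 0.6689 -0.0303  0.2603] cur yaw 100.13 rv [-0.     -0.0009  0.4124] shift cm [ 23.222 -16.947  16.047] q6 [-0.2   0.26  1.58 -0.    1.3  -1.94] F [0.1 0.5 1. ] op 0.998 t 2.9
[[-0.176  0.95   0.258  0.604]
 [ 0.984  0.17   0.046 -0.042]
 [-0.001  0.262 -0.965  0.388]
 [ 0.     0.     0.     1.   ]]
```

View pics/w2.png

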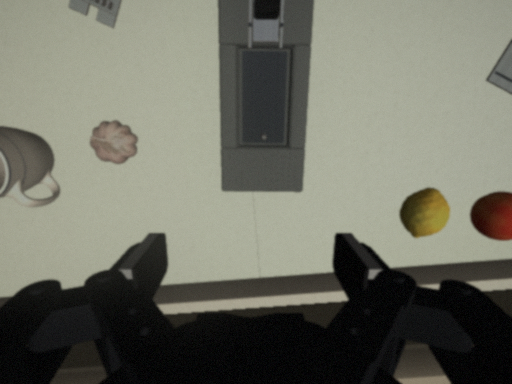

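The slicer body spans columns 219–313, with its far edge at row 191 and the pin at (264,137). The bed rim is clear too. I'll fit its edges.

Run:
```python
from h import *
p,d,K,T=load('w2')
g=cv2.GaussianBlur(cv2.cvtColor(p,cv2.COLOR_RGB2GRAY),(3,3),0).astype(float)
thr=110
def cross(a,t):  # subpixel crossing index
    i=np.where((a[:-1]-t)*(a[1:]-t)<0)[0]; return i+(t-a[i])/(a[i+1]-a[i])
L=[];Rr=[]
for v in range(10,182,3):
    x=cross(g[v,200:240],thr); L.append((200+x[0],v))
    x=cross(g[v,290:330],thr); Rr.append((290+x[-1],v))
F=[]
for u in range(226,300,3):
    x=cross(g[180:205,u],thr); F.append((u,180+x[-1]))
def fit(uv,z):
    X=ray(uv,K,T,z)[:,:2]*1000; vx,vy,x,y=cv2.fitLine(X.astype(np.float32),cv2.DIST_HUBER,0,.01,.01).ravel(); 
    dd=np.array([vx,vy]); n=np.array([-vy,vx]); r=(X-[x,y])@n; print('dir',np.degrees(np.arctan2(vy,vx))%180,'res',r.std().round(2),[round(x,1),round(y,1)]); return np.array([x,y]),dd
for z in (.026,0.0):
    l=fit(L,z);r=fit(Rr,z);f=fit(F,z)
    a=l[1]*np.sign(l[1][0])+r[1]*np.sign(r[1][0]); a/=np.linalg.norm(a); n=np.array([-a[1],a[0]])
    w=(r[0]-l[0])@n; c=((r[0]+l[0])/2)@n; e=f[0]@a
    print(z,'head',np.degrees(np.arctan2(a[1],a[0])),'width',w,'origin',a*(e-120)+n*c, 'y extents')
pin=ray([(264,137)],K,T,.034)*1000; print('pin tip',pin)
cv2.imwrite('pics/w2z.png',cv2.resize(p[0:200,210:325,::-1],None,fx=3,fy=3,interpolation=cv2.INTER_CUBIC))
```

```text
Traceback (most recent call last):
IndexError: index -1 is out of bounds for axis 0 with size 0
```

```bash
cat > m.py <<'E'
from h import *
p,d,K,T=load('w2')
g=cv2.GaussianBlur(cv2.cvtColor(p,cv2.COLOR_RGB2GRAY),(3,3),0).astype(float)
print(g[100,205:235:2],g[100,290:330:2],g[180:205,260])
def cross(a,t):
    i=np.where((a[:-1]-t)*(a[1:]-t)<=0)[0]; return i+(t-a[i])/(a[i+1]-a[i]+1e-9)
def fit(uv,z):
    X=ray(uv,K,T,z)[:,:2]*1000; vx,vy,x,y=cv2.fitLine(X.astype(np.float32),cv2.DIST_HUBER,0,.01,.01).ravel(); 
    r=(X-[x,y])@np.array([-vy,vx]); print('dir',np.degrees(np.arctan2(vy,vx))%180,'res',r.std().round(2),len(uv)); return np.array([x,y]),np.array([vx,vy])
thr=115
L=[];Rr=[];F=[]
for v in range(10,182,3):
    x=cross(g[v,200:240],thr); 
    if len(x):L.append((200+x[0],v))
    x=cross(g[v,290:330],thr); 
    if len(x):Rr.append((290+x[-1],v))
for u in range(226,300,3):
    x=cross(g[180:205,u],thr)
    if len(x):F.append((u,180+x[-1]))
for z in (.026,0.0):
    l=fit(L,z);r=fit(Rr,z);f=fit(F,z)
    a=l[1]*np.sign(l[1][0])+r[1]*np.sign(r[1][0]); a/=np.linalg.norm(a); n=np.array([-a[1],a[0]])
    w=(r[0]-l[0])@n; c=((r[0]+l[0])/2)@n; e=f[0]@a
    print(z,'head',np.degrees(np.arctan2(a[1],a[0])),'width',w,'origin',a*(e-120)+n*c)
    if z>0: A=a;N=n;O=a*(e-120)+n*c
pin=ray([(264,137)],K,T,.034)[0,:2]*1000; print('pin tip',pin,'in slicer',(pin-O)@A,(pin-O)@N)
cv2.imwrite('pics/w2z.png',cv2.resize(p[0:200,210:325,::-1],None,fx=3,fy=3,interpolation=cv2.INTER_CUBIC))
E
python3 m.py
```

```text
[169. 169. 168. 169. 169. 168. 167. 135.  86.  78.  79.  80.  80.  80.
  79.] [ 46.  64.  75.  77.  77.  78.  79.  81.  90. 139. 167. 169. 169. 169.
 169. 169. 169. 169. 169. 170.] [ 79.  78.  77.  78.  79.  79.  79.  80.  81.  84.  99. 125. 151. 165.
 170. 170. 170. 170. 170. 171. 171. 172. 172. 172. 172.]
dir 9.773173 res 0.14 58
dir 9.524369 res 0.13 58
dir 99.80633 res 0.19 25
0.026 head 9.648773 width 107.92641 origin [580.13885  -29.110382]
dir 9.773138 res 0.16 58
dir 9.524373 res 0.14 58
dir 99.80641 res 0.2 25
0.0 head 9.648756 width 115.68353 origin [586.9221   -26.756294]
pin tip [627.53074662 -19.75640641] in slicer 48.28927148519103 1.2783914283197764
```

View pics/w2z.png

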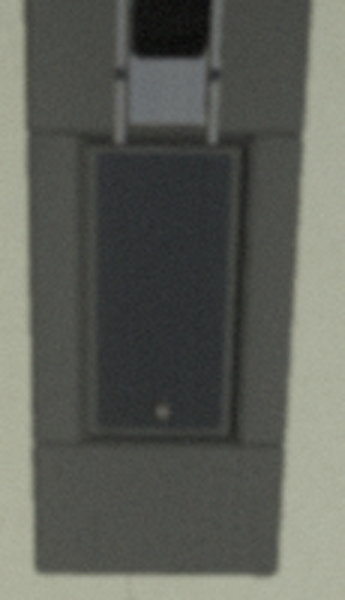

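```bash
cat >> m.py <<'E'
print('--- bed')
b=cv2.GaussianBlur(p[...,2].astype(np.float32)-p[...,0].astype(np.float32),(3,3),0)
print(b[90,230:300].astype(int)); print(b[35:155,270].astype(int))
m=np.zeros(b.shape,np.uint8); m[48:150,235:295]=(b[48:150,235:295]>4)
m=cv2.morphologyEx(m,cv2.MORPH_OPEN,np.ones((3,3))); 
n,l,st,_=cv2.connectedComponentsWithStats(m); k=1+np.argmax(st[1:,4]); uv=np.argwhere(l==k)[:,::-1]; print(st[k])
X=ray(uv,K,T,.020)[:,:2]*1000
r=cv2.minAreaRect(X.astype(np.float32)); print(r, X.mean(0))
q=X@np.c_[A,N]; print('extent along', np.percentile(q,[1,99],axis=0), 'centre',(np.percentile(q,[1,99],axis=0).mean(0))@np.c_[A,N].T)
# pin blob
sub=g[125:147,255:275]; v,u=np.unravel_index(sub.argmax(),sub.shape); w=np.clip(sub-sub.max()*.75,0,None); vv,uu=np.mgrid[125:147,255:275]
pu=(w*uu).sum()/w.sum(); pv=(w*vv).sum()/w.sum(); pin=ray([(pu,pv)],K,T,.033)[0,:2]*1000
print('pin',pu,pv,pin,'origin from pin',pin-46.5*A)
E
python3 m.py | sed -n '/bed/,$p'
```

```text
--- bed
[-4 -4 -3 -3 -4 -4 -3 -3 -3 -2 -2 -1  0  1  2  3  2  2  2  3  3  2  3  4
  4  4  4  3  3  4  4  3  3  4  4  4  4  4  4  3  3  3  3  4  4  3  3  2
  2  3  4  4  3  2  2  1  0 -1 -2 -2 -2 -2 -3 -3 -4 -3 -2 -3 -3 -3]
[ 4  4  4  4  3  1 -1 -3 -3 -2 -2 -2 -2 -2 -1  0  2  4  5  5  4  4  4  5
  4  4  4  4  4  4  4  4  3  3  4  5  4  3  3  4  4  4  4  3  3  3  3  4
  4  4  4  3  3  3  3  3  3  3  3  3  3  3  3  3  4  4  3  2  2  3  3  3
  3  4  3  3  3  4  4  4  3  3  3  4  4  4  3  3  3  3  3  3  3  2  2  4
  3  2  2  2  3  2  2  3  3  3  2  1  0 -2 -2 -2 -3 -3 -3 -3 -3 -3 -3 -2]
[253  53  32  27 388]
((543.2942504882812, -30.22393226623535), (30.01650619506836, 36.451663970947266), 6.547187805175781) [543.80012879 -29.70991977]
extent along [[ 517.49402777 -138.12260089]
 [ 544.76241286 -103.20932994]] centre [543.83928659 -29.93765012]
pin 263.73029045643153 136.7911479944675 [627.40363401 -20.07536217] origin from pin [581.5614366  -27.86913391]
```

```bash
sed -i 's/>4)/>0.5)/' m.py; python3 m.py | sed -n '/bed/,$p' | tail -7
python3 - <<'E'
from h import *
# same pin and bolt in top image / earlier wrist image
p,d,K,T=load('w1'); 
print('w1 pin approx', ray([(300+350/3.3,110+418/3.3)],K,T,.033)*1000)
p,d,K,T=load('top0')
print(proj([[.6274,-.0201,.033]],K,T))
P=cloud(load('w2')[1],*load('w2')[2:]); print('deck z',np.median(P[160:185,235:290,2]),'floor',np.median(P[70:120,250:285,2]),'table',np.median(P[50:180,330:380,2]))
P=cloud(load('w1')[1],*load('w1')[2:]); print('plate z',np.median(P[122:132,200:230,2]),'bar', np.median(P[150:175,213:217,2]))
E
```

```text
3  4  3  3  3  4  4  4  3  3  3  4  4  4  3  3  3  3  3  3  3  2  2  4
  3  2  2  2  3  2  2  3  3  3  2  1  0 -2 -2 -2 -3 -3 -3 -3 -3 -3 -3 -2]
[ 242   51   45   92 3856]
((581.642578125, -28.433307647705078), (108.53273010253906, 54.114524841308594), 9.72592544555664) [578.26819084 -28.87780568]
extent along [[ 514.75227117 -151.40676885]
 [ 621.50795804  -99.20658684]] centre [581.09556044 -28.31090027]
pin 263.73029045643153 136.7911479944675 [627.40363401 -20.07536217] origin from pin [581.5614366  -27.86913391]
w1 pin approx [[624.39512399 -23.25341158  33.        ]]
[[268.09103847 150.11187722]]
deck z 0.02508960251852166 floor 0.01904300207934831 table -0.001211824717425064
plate z 0.0029035667541543464 bar 0.026869485378280877
```

Run:
```python
from h import *
inc([.4708,-.2408,.11],76.5)
```

```text
tcp [ 0.669  -0.0309  0.2605] cur yaw 100.08 rv [-1.000e-04 -5.000e-04  4.116e-01] shift cm [ 23.179 -17.198  15.058] q6 [-0.2   0.26  1.58 -0.    1.3  -1.94] F [-0.  -0.9  0.1] op 0.998 t 2.95
```

servo_tool(
  increments="0 0 0.41 23.2 -17.2 0 6; 0 0 0.41 23.2 -17.2 2 6; 0 0 0.41 23.2 -17.2 4 6; 0 0 0.41 23.2 -17.2 8 6; 0 0 0.41 23.2 -17.2 12 6; 0 0 0.41 23.2 -17.2 15 6; 0 0 0.41 23.2 -17.2 15 6; 0 0 0.41 23.2 -17.2 15 6; 0 0 0.41 23.2 -17.2 15 6; 0 0 0.41 23.2 -17.2 15 6",
)

```text
time: 3.78
eef_pos: [0.4682, -0.241, 0.1077]
tcp_rot: [0.119, 0.993, 0.002, -0.003]
contact_force: [0.2, 0.2, 0.2]
opening: 0.706
```

Run:
```python
from h import *
inc([.4708,-.2408,.021],76.5)
p,d,K,T=snap('wrist','w3')
```

```text
tcp [ 0.4682 -0.241   0.1077] cur yaw 76.33 rv [ 0.0026 -0.0057 -0.0029] shift cm [-0.298  0.06   8.672] q6 [-0.67  0.12  2.04 -0.    0.98 -2.  ] F [0.2 0.2 0.2] op 0.706 t 3.7833
```

View pics/w3.png

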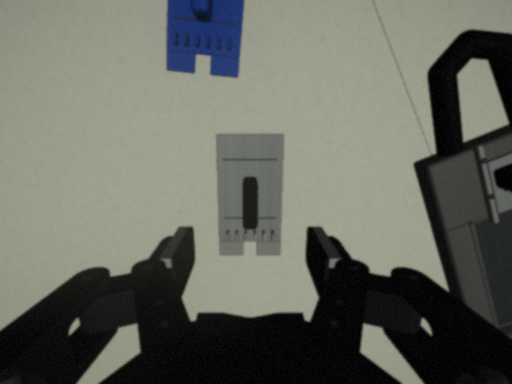

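The blade is centred on the jaws (columns 217–284, bar at (250,203)). I'll measure it again from here.

```bash
cat > mb.py <<'E'
from h import *
import sys
p,d,K,T=load(sys.argv[1]); z0=float(sys.argv[2]); u0,u1,v0,v1=map(int,sys.argv[3:7])
g=cv2.cvtColor(p,cv2.COLOR_RGB2GRAY).astype(float); bg=np.median(g[v0:v1,u0:u0+8])
def rect(m,z,name):
    n,l,st,c=cv2.connectedComponentsWithStats(m.astype(np.uint8)); k=1+np.argmax(st[1:,4]); uv=np.argwhere(l==k)[:,::-1]
    X=ray(uv,K,T,z)[:,:2]; r=cv2.minAreaRect((X*1000).astype(np.float32)); print(name,st[k],np.round(r[0],1),np.round(r[1],1),round(r[2],2)); return X
roi=np.zeros(g.shape,bool); roi[v0:v1,u0:u1]=1
rect(roi&(g<0.86*bg),z0+.004,'plate'); rect(roi&(g<0.4*bg),z0+.028,'bar')
E
python3 mb.py w3 0 200 295 120 270; python3 -c "
from h import *
inc([.4708,-.2408,.021],76.5)"
```

```text
plate [ 216  133   68  123 7792] [ 470.9 -241.6] [ 56.1 109.6] 76.28
bar [242 177  16  53 759] [ 468.9 -241.1] [11.9 42.5] 76.73
tcp [ 0.4705 -0.2412  0.1101] cur yaw 76.42 rv [ 0.0011 -0.0013 -0.0015] shift cm [-0.028  0.035  8.908] q6 [-0.67  0.12  2.04  0.    0.98 -2.  ] F [ 0.9  0.3 -0.3] op 0.705 t 3.8333
```

servo_tool(
  increments="0 0 0 0 0 3.5 5; 0 0 0 0 0 6 5; 0 0 0 0 0 7.8 5; 0 0 0 0 0 8.5 5; 0 0 0 0 0 8.9 5; 0 0 0 0 0 8.9 5",
)

```text
time: 4.33
eef_pos: [0.4731, -0.2409, 0.0226]
tcp_rot: [0.116, 0.993, -0.0, 0.001]
contact_force: [0.6, -0.3, 0.9]
opening: 0.586
```

Run:
```python
from h import *
inc([.4708,-.2412,.021],76.5)
p,d,K,T=snap('wrist','w4')
```

```text
tcp [ 0.4731 -0.2409  0.0226] cur yaw 76.66 rv [-0.0007  0.0019  0.0028] shift cm [ 0.214 -0.078  0.157] q6 [-0.66  0.27  2.06  0.    0.81 -2.  ] F [ 0.6 -0.3  0.9] op 0.586 t 4.3333
```

View pics/w4.png

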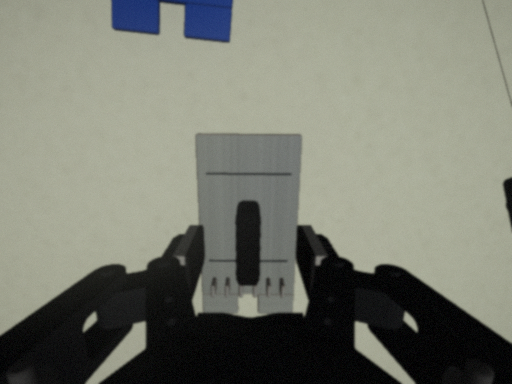

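The bar at (248,243) sits between the fingertips. I'll close the jaws.

servo_tool(
  increments="0 0 0 0 0 0 0; 0 0 0 0 0 0 0; 0 0 0 0 0 0 0; 0 0 0 0 0 0 0; 0 0 0 0 0 0 0; 0 0 0 0 0 0 0; 0 0 0 0 0 0 0",
  grip_force=50,
)

```text
time: 4.97
eef_pos: [0.4726, -0.2414, 0.0228]
tcp_rot: [0.117, 0.993, -0.0, 0.001]
contact_force: [-0.8, 1.4, 5.4]
opening: 0.13
```

Run:
```python
from h import *
inc([.4708,-.2412,.09],76.5)
```

```text
tcp [ 0.4726 -0.2414  0.0228] cur yaw 76.59 rv [-0.0007  0.002   0.0016] shift cm [ 0.164 -0.024 -6.723] q6 [-0.66  0.27  2.06  0.    0.81 -2.  ] F [-0.8  1.4  5.4] op 0.13 t 4.9667
```

The opening of 0.13 (11 mm) means the bar is held. I'll lift it and carry it to the slicer.

servo_tool(
  increments="0 0 0 0 0 -3 0; 0 0 0 0 0 -6 0; 0 0 0 0 0 -9 0; 0 0 0 0 0 -10 0; 0 0 0 0 0 -10 0",
)

```text
time: 5.38
eef_pos: [0.4733, -0.2421, 0.1244]
tcp_rot: [0.117, 0.993, -0.002, 0.003]
contact_force: [0.6, -0.5, -1.7]
opening: 0.13
```

Run:
```python
from h import *
inc([.5829,-.0279,.12],99.7)
```

```text
tcp [ 0.4733 -0.2421  0.1244] cur yaw 76.6 rv [-0.0039  0.0053 -0.4031] shift cm [-5.7   23.378  0.405] q6 [-0.66  0.1   2.03 -0.    1.   -2.  ] F [ 0.6 -0.5 -1.7] op 0.13 t 5.3833
```

servo_tool(
  increments="0 0 -0.1 -1.4 5 0 0; 0 0 -0.2 -2.8 10 0 0; 0 0 -0.3 -4.2 15 0.2 0; 0 0 -0.4 -5.6 20 0.3 0; 0 0 -0.403 -5.7 23 0.3 0; 0 0 -0.403 -5.7 23.4 0.3 0; 0 0 -0.403 -5.7 23.4 0.3 0; 0 0 -0.403 -5.7 23.4 0.3 0",
)

```text
time: 6.05
eef_pos: [0.58, -0.0244, 0.1153]
tcp_rot: [-0.086, 0.996, 0.001, -0.002]
contact_force: [0.9, 0.0, -2.2]
opening: 0.129
```

Run:
```python
from h import *
inc([.5829,-.0279,.07],99.7)
p,d,K,T=snap('wrist','w5')
p,d,K,T=snap('top','t5')
p,d,K,T=snap('side','s5')
for n,b in (('t5',(110,240,230,320)),('s5',(120,230,160,330))):
    q=load(n)[0][b[0]:b[1],b[2]:b[3],::-1]; cv2.imwrite(f'pics/{n}z.png',cv2.resize(q,None,fx=4,fy=4,interpolation=cv2.INTER_CUBIC))
inc([.5829,-.0279,.07],99.7)
```

```text
tcp [ 0.58   -0.0244  0.1153] cur yaw 99.9 rv [ 0.0016 -0.0047  0.0034] shift cm [-0.248 -0.404  4.525] q6 [-0.22  0.22  1.91 -0.    1.02 -1.96] F [ 0.9  0.  -2.2] op 0.129 t 6.05
tcp [ 0.5801 -0.0271  0.1167] cur yaw 99.64 rv [ 0.0008 -0.0029 -0.0011] shift cm [-0.275 -0.127  4.669] q6 [-0.22  0.22  1.91 -0.    1.02 -1.96] F [-0.  -0.9 -0.7] op 0.128 t 6.2
```

View pics/w5.png

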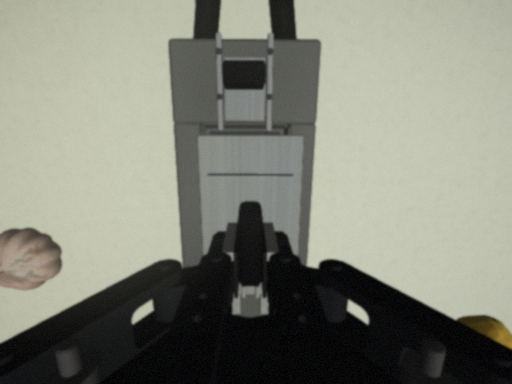

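View pics/s5z.png

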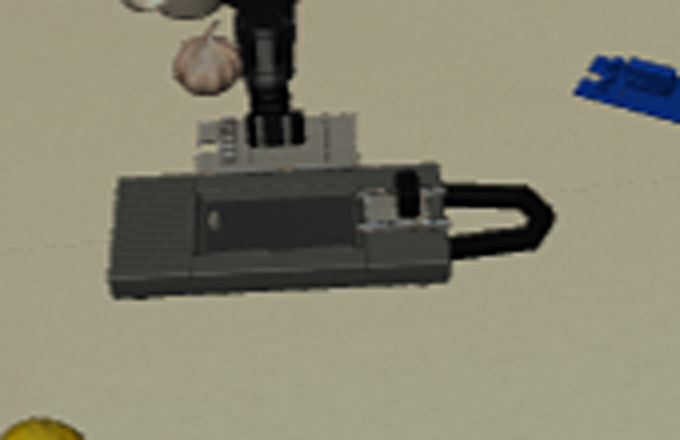

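View pics/t5z.png

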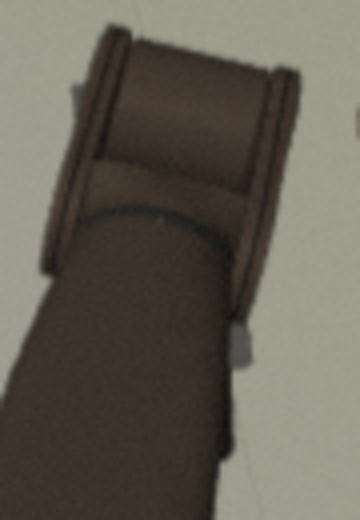

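In the wrist view the held blade's near edge is at row 136 (columns 198–303), just beyond the guides. The side view shows the blade level above the slicer. I'll measure the blade and the slicer in this same image.

```bash
cat > m5.py <<'E'
from h import *
p,d,K,T=load('w5'); g=cv2.GaussianBlur(cv2.cvtColor(p,cv2.COLOR_RGB2GRAY),(3,3),0).astype(float)
zb=.1153-.0228+.004
P=cloud(d,K,T); print('plate z by depth',np.median(P[145:165,215:285,2]),'deck',np.median(P[60:110,180:205,2]))
def edge(lo,hi,rows,ax,sgn):
    out=[]
    for r in rows:
        a=(g[r,lo:hi] if ax==0 else g[lo:hi,r]); dd=np.diff(a)*sgn; i=int(dd.argmax())
        j=0.0
        if 0<i<len(dd)-1:
            q=dd[i-1]-2*dd[i]+dd[i+1]; j=0.5*(dd[i-1]-dd[i+1])/q if q else 0
        c=lo+i+.5+j; out.append((c,r) if ax==0 else (r,c))
    return out
def fit(uv,z,nm):
    X=ray(uv,K,T,z)[:,:2]*1000; vx,vy,x,y=cv2.fitLine(X.astype(np.float32),cv2.DIST_HUBER,0,.01,.01).ravel()
    r=(X-[x,y])@np.array([-vy,vx]); print(nm,'dir',round(np.degrees(np.arctan2(vy,vx))%180,2),'res',r.std().round(2)); return np.array([x,y]),np.array([vx,vy])*np.sign(vx)
l=fit(edge(190,206,range(145,225,4),0,1),zb,'bl');r=fit(edge(296,312,range(145,225,4),0,-1),zb,'br');n_=fit(edge(129,142,range(208,296,4),1,1),zb,'bn')
a=(l[1]+r[1]);a/=np.linalg.norm(a);n=np.array([-a[1],a[0]])
print('blade width',(r[0]-l[0])@n,'head',np.degrees(np.arctan2(a[1],a[0])))
O=n*(((l[0]+r[0])/2)@n)+a*(n_[0]@a+55); print('blade origin',O)
s=[580.0,-24.4]; print('tcp - blade in blade axes',(np.array(s)-O)@a,(np.array(s)-O)@n)
l=fit(edge(160,182,range(50,115,4),0,-1),.026,'sl');r=fit(edge(310,330,range(50,115,4),0,1),.026,'sr');n_=fit(edge(30,48,list(range(175,195,3))+list(range(295,315,3)),1,-1),.026,'sn')
a=(l[1]+r[1]);a/=np.linalg.norm(a);n=np.array([-a[1],a[0]])
print('slicer width',(r[0]-l[0])@n,'head',np.degrees(np.arctan2(a[1],a[0])),'origin',n*(((l[0]+r[0])/2)@n)+a*(n_[0]@a+120))
E
python3 m5.py
```

```text
plate z by depth 0.09565686648764479 deck 0.024818252810669544
bl dir 9.95 res 0.08
br dir 9.91 res 0.12
bn dir 99.74 res 0.08
blade width 54.606056 head 9.931126
blade origin [579.21967  -24.134598]
tcp - blade in blade axes 0.722869400733862 -0.396005173373122
sl dir 9.69 res 0.06
sr dir 9.59 res 0.06
sn dir 99.59 res 0.47
slicer width 107.790016 head 9.644267 origin [582.70667  -28.279457]
```

Run:
```python
from h import *
inc([.5827,-.0284,.065],99.65)
```

```text
tcp [ 0.5801 -0.0271  0.1167] cur yaw 99.64 rv [ 0.0008 -0.0029 -0.0002] shift cm [-0.248 -0.173  5.169] q6 [-0.22  0.22  1.91 -0.    1.02 -1.96] F [-0.  -0.9 -0.7] op 0.128 t 6.2
```

servo_tool(
  increments="0 0 0 -0.25 -0.17 1.5 0; 0 0 0 -0.25 -0.17 3 0; 0 0 0 -0.25 -0.17 4.5 0; 0 0 0 -0.25 -0.17 5.2 0; 0 0 0 -0.25 -0.17 5.2 0; 0 0 0 -0.25 -0.17 5.2 0; 0 0 0 -0.25 -0.17 5.2 0; 0 0 0 -0.25 -0.17 5.2 0",
)

```text
time: 6.87
eef_pos: [0.5849, -0.0281, 0.0677]
tcp_rot: [-0.084, 0.996, -0.0, 0.001]
contact_force: [0.1, -0.2, -1.6]
opening: 0.126
```

Run:
```python
from h import *
inc([.5827,-.0284,.065],99.65)
snap('wrist','w6');snap('side','s6')
q=load('s6')[0][120:230,180:300,::-1]; cv2.imwrite('pics/s6z.png',cv2.resize(q,None,fx=5,fy=5,interpolation=cv2.INTER_CUBIC))
inc([.5827,-.0284,.065],99.65)
```

```text
tcp [ 0.5849 -0.0281  0.0677] cur yaw 99.67 rv [-0.0009  0.0021  0.0004] shift cm [0.226 0.011 0.271] q6 [-0.22  0.3   1.92 -0.    0.92 -1.96] F [ 0.1 -0.2 -1.6] op 0.126 t 6.8667
tcp [ 0.5848 -0.0278  0.0675] cur yaw 99.69 rv [-0.0008  0.0018  0.0008] shift cm [ 0.216 -0.019  0.254] q6 [-0.22  0.3   1.92 -0.    0.92 -1.96] F [ 0.5  0.8 -1.8] op 0.125 t 6.9667
```

View pics/w6.png

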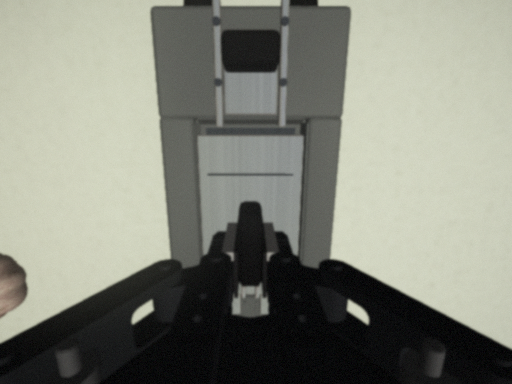

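View pics/s6z.png

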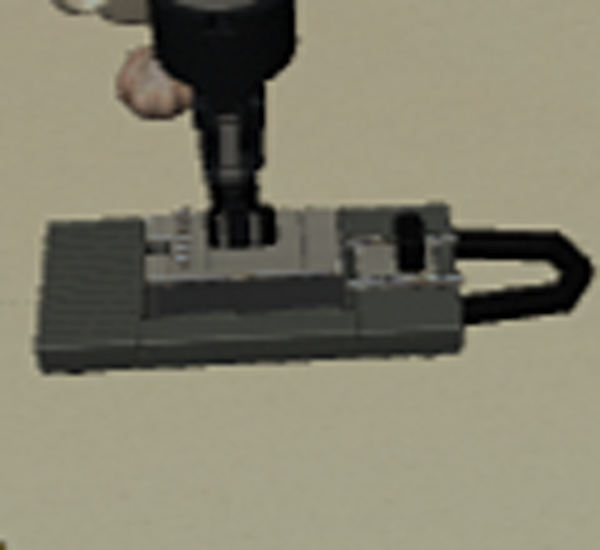

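The blade is level above the bed with its notch end over the pin. Measured x is about 2 mm past the target. I'll measure the slicer again from this closer image.

```bash
sed -e "s/load('w5')/load('w6')/; s/zb=.1153/zb=.0677/; s/s=\[580.0,-24.4\]/s=[584.9,-28.1]/" -e "s/edge(160,182,range(50,115,4)/edge(145,168,range(15,110,4)/; s/edge(310,330,range(50,115,4)/edge(338,358,range(15,110,4)/; s/edge(30,48,list(range(175,195,3))+list(range(295,315,3))/edge(1,14,list(range(165,180,3))+list(range(320,340,3))/" m5.py > m6.py; python3 m6.py
```

```text
plate z by depth 0.04776506529688908 deck 0.024820045481424136
bl dir 9.67 res 0.06
br dir 9.64 res 0.06
bn dir 99.71 res 0.05
blade width 54.759617 head 9.657691
blade origin [584.2547  -28.00438]
tcp - blade in blade axes 0.620113382245586 -0.20252207396369826
sl dir 9.63 res 0.05
sr dir 9.63 res 0.05
sn dir 99.65 res 0.01
slicer width 107.20964 head 9.628072 origin [583.2275   -28.258278]
```

servo_tool(
  increments="0 0 0 0.19 0 0 0; 0 0 0 0.19 0 0 0; 0 0 0 0.19 0 0.4 0; 0 0 0 0.19 0 0.8 0; 0 0 0 0.19 0 1.2 0; 0 0 0 0.19 0 1.2 0; 0 0 0 0.19 0 1.2 0",
)

```text
time: 7.55
eef_pos: [0.5818, -0.0279, 0.0537]
tcp_rot: [-0.085, 0.996, 0.0, -0.001]
contact_force: [-0.7, -0.4, -1.8]
opening: 0.127
```

Run:
```python
from h import *
inc([.583,-.0283,.044],99.65)
```

```text
tcp [ 0.5818 -0.0279  0.0537] cur yaw 99.7 rv [ 0.0005 -0.0012  0.0008] shift cm [-0.11  -0.063  0.975] q6 [-0.22  0.32  1.92 -0.    0.9  -1.96] F [-0.7 -0.4 -1.8] op 0.127 t 7.55
```

servo_tool(
  increments="0 0 0 -0.06 -0.03 0 0; 0 0 0 -0.06 -0.03 0 0; 0 0 0 -0.06 -0.03 0.2 0; 0 0 0 -0.06 -0.03 0.4 0; 0 0 0 -0.06 -0.03 0.5 0; 0 0 0 -0.06 -0.03 0.5 0",
)

```text
time: 8.05
eef_pos: [0.5825, -0.0281, 0.049]
tcp_rot: [-0.084, 0.996, 0.0, -0.0]
contact_force: [0.2, -0.0, -1.2]
opening: 0.125
```

Run:
```python
from h import *
inc([.583,-.0283,.043],99.65)
```

```text
tcp [ 0.5825 -0.0281  0.049 ] cur yaw 99.69 rv [ 0.0003 -0.0008  0.0008] shift cm [-0.041 -0.028  0.601] q6 [-0.22  0.33  1.92 -0.    0.89 -1.96] F [ 0.2 -0.  -1.2] op 0.125 t 8.05
```

No contact yet, so I'll lower it the last 6 mm.

servo_tool(
  increments="0 0 0 -0.03 -0.02 0.2 0; 0 0 0 -0.03 -0.02 0.35 0; 0 0 0 -0.03 -0.02 0.5 0; 0 0 0 -0.03 -0.02 0.55 0; 0 0 0 -0.03 -0.02 0.55 0; 0 0 0 -0.03 -0.02 0.55 0",
)

```text
time: 8.55
eef_pos: [0.5832, -0.0283, 0.0439]
tcp_rot: [-0.084, 0.996, 0.0, -0.0]
contact_force: [-0.0, -0.4, -0.8]
opening: 0.124
```

Run:
```python
from h import *
inc([.583,-.0283,.043],99.65)
snap('wrist','w7');snap('side','s7')
q=load('s7')[0][120:230,180:300,::-1]; cv2.imwrite('pics/s7z.png',cv2.resize(q,None,fx=5,fy=5,interpolation=cv2.INTER_CUBIC))
p,d,K,T=load('w7');P=cloud(d,K,T); print('plate z',np.median(P[145:165,215:285,2]),'deck',np.median(P[20:100,170:200,2]))
```

```text
tcp [ 0.5832 -0.0283  0.0439] cur yaw 99.69 rv [ 0.     -0.0001  0.0007] shift cm [0.016 0.006 0.089] q6 [-0.22  0.34  1.92  0.    0.88 -1.96] F [-0.  -0.4 -0.8] op 0.124 t 8.55
plate z 0.024036237522434625 deck 0.024831732692800368
```

View pics/w7.png

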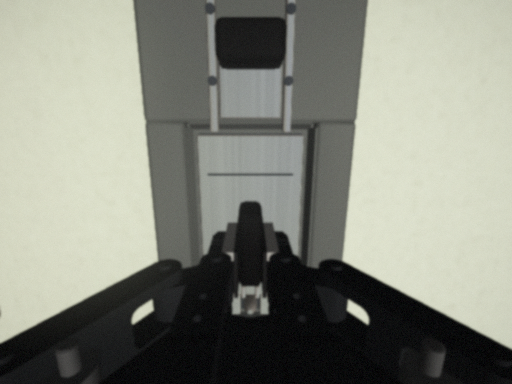

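View pics/s7z.png

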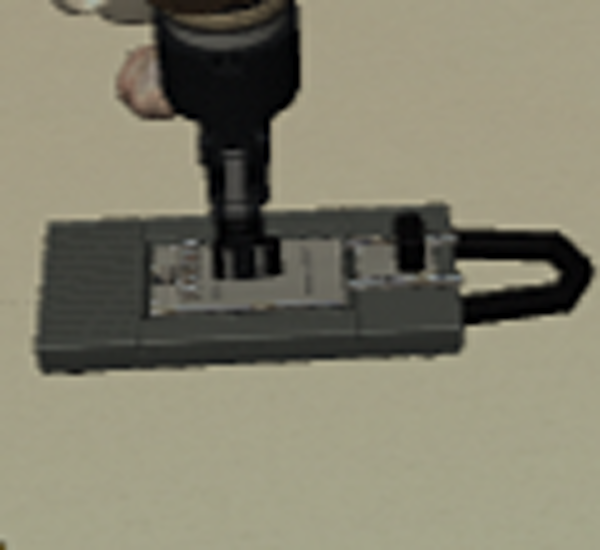

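The blade is in the bed, about 1 mm above the floor and with no side load. I'll lower it that last bit, release and retreat.

servo_tool(
  increments="0 0 0 0 0 0.1 0; 0 0 0 0 0 0.13 0; 0 0 0 0 0 0.13 2.2; 0 0 0 0 0 0.1 2.6; 0 0 0 0 0 0 3.2; 0 0 0 0 0 0 3.2; 0 0 0 0 0 -1 3.2; 0 0 0 0 0 -3 3.2; 0 0 0 0 0 -6 3.2; 0 0 0 0 0 -8 3.2",
)

```text
time: 9.48
eef_pos: [0.5839, -0.0284, 0.1268]
tcp_rot: [-0.085, 0.996, -0.0, 0.001]
contact_force: [1.6, -0.0, 0.1]
opening: 0.375
```

servo_tool(
  increments="0 0 0 -2 0 -3 3.2; 0 0 0 -5 0 -6 3.2; 0 0 0 -7 0 -8 3.2; 0 0 0 -7 0 -8 3.2; 0 0 0 -7 0 -8 3.2",
)

```text
time: 9.9
eef_pos: [0.6537, -0.0165, 0.2067]
tcp_rot: [-0.085, 0.996, -0.001, 0.002]
contact_force: [0.0, 0.5, -1.0]
opening: 0.377
```

Run:
```python
from h import *
inc([.49,-.0283,.1],99.65)
snap('wrist','w8');snap('side','s8')
q=load('s8')[0][120:230,180:300,::-1]; cv2.imwrite('pics/s8z.png',cv2.resize(q,None,fx=5,fy=5,interpolation=cv2.INTER_CUBIC))
```

```text
tcp [ 0.6537 -0.0165  0.2067] cur yaw 99.73 rv [-0.0017  0.0042  0.0014] shift cm [16.377  1.625 10.602] q6 [-0.18  0.27  1.67 -0.    1.2  -1.92] F [ 0.   0.5 -1. ] op 0.377 t 9.9
```

View pics/w8.png

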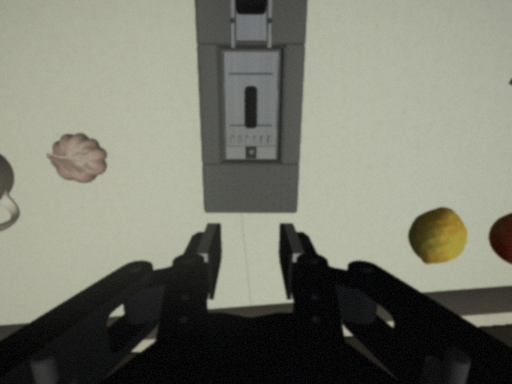

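View pics/s8z.png

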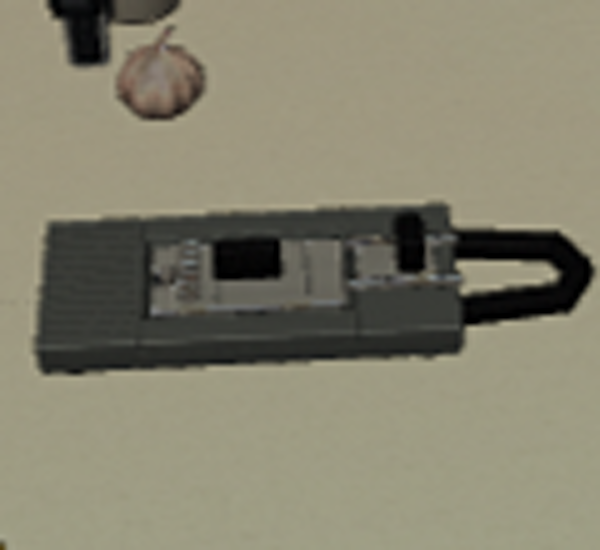

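The blade sits in the bed with the pin showing in its notch at (251,152). I'll check the blade's height and tilt by depth and locate the knob.

Run:
```python
from h import *
p,d,K,T=load('w8');P=cloud(d,K,T)
pts=np.concatenate([P[56:70,228:275].reshape(-1,3),P[78:120,228:242].reshape(-1,3),P[78:120,260:274].reshape(-1,3),P[152:158,228:242].reshape(-1,3)])
A=np.c_[pts[:,:2]-pts[:,:2].mean(0),np.ones(len(pts))]; c=np.linalg.lstsq(A,pts[:,2],rcond=None)[0]; 
deck=np.concatenate([P[50:205,206:216].reshape(-1,3),P[170:205,215:290].reshape(-1,3)])
B=np.c_[deck[:,:2]-pts[:,:2].mean(0),np.ones(len(deck))]; e=np.linalg.lstsq(B,deck[:,2],rcond=None)[0]
print('plate fit',c.round(4),'deck',e.round(4),'(top expected deck-2mm)')
O=np.array([581.6,-28.4]);a=np.array([np.cos(np.radians(9.65)),np.sin(np.radians(9.65))])
print('bolt knob exp', O-88*a, 'px of knob in side', )
# plate outline
g=cv2.cvtColor(p,cv2.COLOR_RGB2GRAY).astype(float)
print('far edge tooth plate, pin',ray([(251,152)],K,T,.033)*1000)
print(g[100,216:230],g[100,274:290],g[44:56,262],g[154:166,235])
```

```text
plate fit [0.039  0.0186 0.0238] deck [-0.0731  0.0606  0.0324] (top expected deck-2mm)
bolt knob exp [494.8451887  -43.15136317] px of knob in side
far edge tooth plate, pin [[627.75496853 -19.9755812   33.        ]]
[ 84.  77.  74.  68.  68.  68.  73.  79.  88. 106. 119. 121. 121. 120.] [119. 118. 111.  95.  82.  62.  47.  49.  55.  71.  69.  78.  80.  81.
  82.  84.] [ 59.  54.  49.  51.  58.  67.  75.  89. 108. 117. 120. 121.] [124. 127. 125. 120. 107.  86.  61.  52.  58.  61.  73.  74.]
```

Run:
```python
from h import *
p,d,K,T=load('w8');P=cloud(d,K,T)
for n,(v0,v1,u0,u1) in dict(near=(56,70,228,275),left=(80,120,227,241),right=(80,120,261,275),farL=(150,158,228,242),farR=(150,158,260,275),deckL=(60,150,204,214),deckF=(175,205,215,290),tbl=(60,150,320,370)).items():
    print(n,np.median(P[v0:v1,u0:u1,2]).round(4))
```

```text
near 0.0228
left 0.0228
right 0.0228
farL 0.0228
farR 0.0229
deckL 0.0249
deckF 0.0251
tbl -0.0012
```

The blade lies flat: the plate is 2 mm below the deck at all five spots, which is the seated height. Next, the bolt: I'll close the fingers and go behind the knob.

Run:
```python
from h import *
inc([.4514,-.0505,.13],99.65);inc([.4514,-.0505,.053],99.65)
```

```text
tcp [ 0.6509 -0.0164  0.2027] cur yaw 99.7 rv [ 0.0009 -0.0027  0.0008] shift cm [ 2.0219e+01 -1.0000e-02  7.3270e+00] q6 [-0.18  0.27  1.67 -0.    1.2  -1.92] F [-0.4 -0.1 -0. ] op 0.375 t 10.0
tcp [ 0.6509 -0.0164  0.2027] cur yaw 99.7 rv [ 0.0009 -0.0027  0.0008] shift cm [ 2.0199e+01 -1.7000e-02  1.5027e+01] q6 [-0.18  0.27  1.67 -0.    1.2  -1.92] F [-0.4 -0.1 -0. ] op 0.375 t 10.0
```

servo_tool(
  increments="0 0 0 4 0 0 0; 0 0 0 8 0 1 0; 0 0 0 12 0 3 0; 0 0 0 16 0 5 0; 0 0 0 19 0 7 0; 0 0 0 20.2 0 7.3 0; 0 0 0 20.2 0 7.3 0; 0 0 0 20.2 0 7.3 0; 0 0 0 20.2 0 7.3 0",
)

```text
time: 10.75
eef_pos: [0.4539, -0.0508, 0.1315]
tcp_rot: [-0.084, 0.996, -0.0, 0.001]
contact_force: [0.3, -0.4, -0.7]
opening: 0.001
```

Run:
```python
from h import *
inc([.4514,-.0505,.053],99.65)
snap('wrist','w9')
```

```text
tcp [ 0.4539 -0.0508  0.1315] cur yaw 99.68 rv [-0.0006  0.0013  0.0005] shift cm [0.25  0.073 7.846] q6 [-0.33 -0.08  2.19  0.    1.02 -2.07] F [ 0.3 -0.4 -0.7] op 0.001 t 10.75
```

View pics/w9.png

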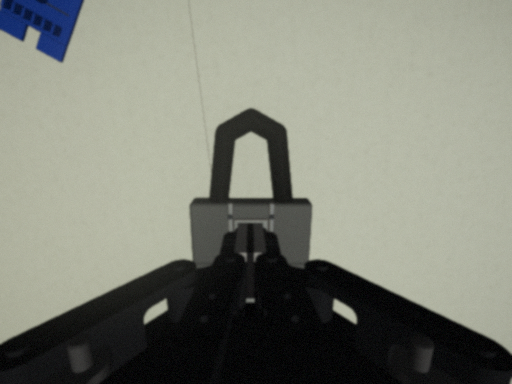

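The closed fingers hang over the slicer's near end, and the knob is hidden just beyond them. I'll descend behind it.

servo_tool(
  increments="0 0 0 0.1 0.07 3 0; 0 0 0 0.1 0.07 5.5 0; 0 0 0 0.1 0.07 7 0; 0 0 0 0.1 0.07 7.7 0; 0 0 0 0.1 0.07 7.7 0; 0 0 0 0.1 0.07 7.7 0; 0 0 0 0.1 0.07 7.7 0",
)

```text
time: 11.38
eef_pos: [0.4536, -0.0504, 0.0554]
tcp_rot: [-0.085, 0.996, -0.001, 0.001]
contact_force: [0.2, -0.4, -0.7]
opening: 0.001
```

Run:
```python
from h import *
inc([.4919,-.0437,.053],99.65)
snap('side','s9')
q=load('s9')[0][110:230,200:350,::-1]; cv2.imwrite('pics/s9z.png',cv2.resize(q,None,fx=5,fy=5,interpolation=cv2.INTER_CUBIC))
```

```text
tcp [ 0.4536 -0.0504  0.0554] cur yaw 99.71 rv [-0.0014  0.0026  0.0011] shift cm [-3.891  0.015  0.248] q6 [-0.33  0.06  2.23  0.    0.85 -2.07] F [ 0.2 -0.4 -0.7] op 0.001 t 11.3833
```

View pics/s9z.png

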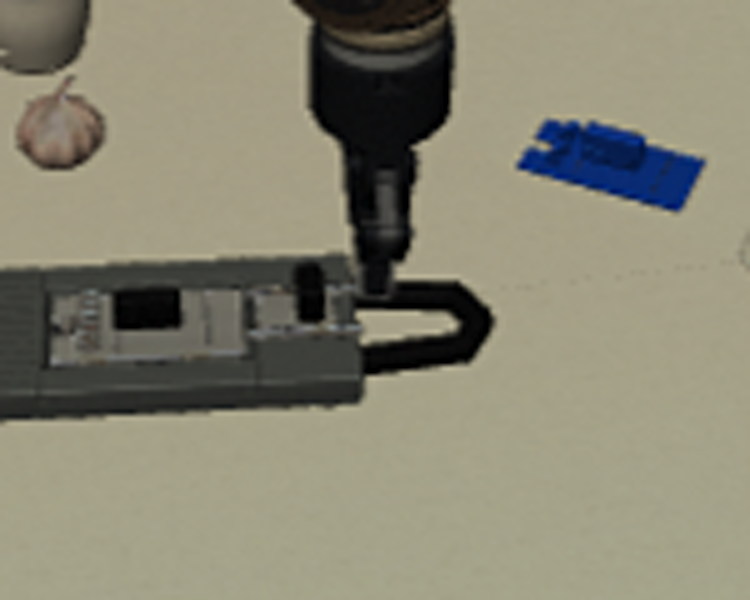

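The fingertips are behind the knob, with clearance. I'll push in stages.

servo_tool(
  increments="0 0 0 -0.5 0 0.25 0; 0 0 0 -1 0 0.25 0; 0 0 0 -1.5 0 0.25 0; 0 0 0 -2 0 0.25 0; 0 0 0 -2.4 0 0.25 0; 0 0 0 -2.7 0 0.25 0; 0 0 0 -3 0 0.25 0; 0 0 0 -3.2 0 0.25 0; 0 0 0 -3.4 0 0.25 0; 0 0 0 -3.5 0 0.25 0",
)

```text
time: 12.27
eef_pos: [0.4865, -0.0441, 0.0513]
tcp_rot: [-0.085, 0.996, 0.0, -0.0]
contact_force: [-2.2, -0.9, 1.7]
opening: 0.002
```

Run:
```python
from h import *
inc([.4919,-.0437,.053],99.65)
snap('side','s10')
q=load('s10')[0][110:230,200:350,::-1]; cv2.imwrite('pics/s10z.png',cv2.resize(q,None,fx=5,fy=5,interpolation=cv2.INTER_CUBIC))
```

```text
tcp [ 0.4865 -0.0441  0.0513] cur yaw 99.7 rv [ 0.0001 -0.0004  0.0008] shift cm [-0.539 -0.051 -0.168] q6 [-0.3   0.14  2.15 -0.    0.85 -2.04] F [-2.2 -0.9  1.7] op 0.002 t 12.2667
```

View pics/s10z.png

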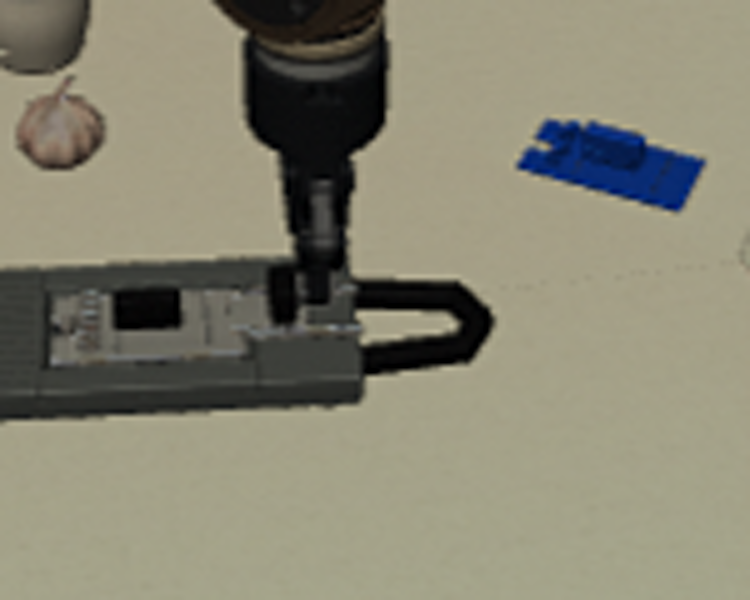

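The knob has moved (zoom column 310 to 284), and 2.2 N means it is still sliding. I'll push on to the stop.

servo_tool(
  increments="0 0 0 -0.1 0 0 0; 0 0 0 -0.2 0 0 0; 0 0 0 -0.3 0 0 0; 0 0 0 -0.4 0 0 0; 0 0 0 -0.4 0 0 0",
)

```text
time: 12.73
eef_pos: [0.4905, -0.0434, 0.0513]
tcp_rot: [-0.084, 0.996, 0.0, -0.0]
contact_force: [-2.5, -1.7, -0.1]
opening: -0.0
```

servo_tool(
  increments="0 0 0 -0.1 0 0 0; 0 0 0 -0.2 0 0 0; 0 0 0 -0.3 0 0 0; 0 0 0 -0.3 0 0 0",
)

```text
time: 13.07
eef_pos: [0.4918, -0.0432, 0.0514]
tcp_rot: [-0.085, 0.996, 0.0, -0.003]
contact_force: [-8.1, -2.7, 6.6]
opening: 0.001
```

The force rose to 8 N and motion stopped at slicer x ≈ -91, the expected home position. I'll give one small extra push, then back off.

servo_tool(
  increments="0 0 0 -0.15 0 0 0; 0 0 0 -0.15 0 0 0; 0 0 0 -0.15 0 0 0",
)

```text
time: 13.32
eef_pos: [0.4919, -0.0431, 0.0513]
tcp_rot: [-0.085, 0.996, 0.0, -0.005]
contact_force: [-12.8, -4.9, 9.0]
opening: 0.002
```

servo_tool(
  increments="0 0 0 0.5 0 0 0; 0 0 0 1.5 0 0 0; 0 0 0 2.5 0 0 0; 0 0 0 2.5 0 -1 0; 0 0 0 2.5 0 -4 0; 0 0 0 2.5 0 -8 0; 0 0 0 2.5 0 -12 0; 0 0 0 0 0 -14 0; 0 0 0 -4 0 -15 0; 0 0 0 -8 0 -16 0",
)

```text
time: 14.15
eef_pos: [0.5756, -0.0291, 0.2154]
tcp_rot: [-0.084, 0.996, -0.001, 0.003]
contact_force: [0.0, -1.1, -0.2]
opening: -0.001
```

servo_tool(
  increments="0 0 0 -4 0 0 0; 0 0 0 -7 0 0 0; 0 0 0 -7 0 0 0; 0 0 0 -7 0 0 0; 0 0 0 -7 0 0 0; 0 0 0 -7 0 0 0",
)

```text
time: 14.65
eef_pos: [0.6417, -0.0175, 0.2117]
tcp_rot: [-0.084, 0.996, 0.0, -0.0]
contact_force: [0.0, 0.6, 0.1]
opening: -0.0
```

Run:
```python
from h import *
inc([.6,-.0437,.2],99.65)
snap('wrist','w11');snap('side','s11')
q=load('s11')[0][110:230,180:330,::-1]; cv2.imwrite('pics/s11z.png',cv2.resize(q,None,fx=5,fy=5,interpolation=cv2.INTER_CUBIC))
```

```text
tcp [ 0.6417 -0.0175  0.2117] cur yaw 99.68 rv [ 0.0002 -0.0002  0.0005] shift cm [ 4.552 -1.885  1.173] q6 [-0.19  0.24  1.69  0.    1.21 -1.92] F [0.  0.6 0.1] op -0.0 t 14.65
```

View pics/w11.png

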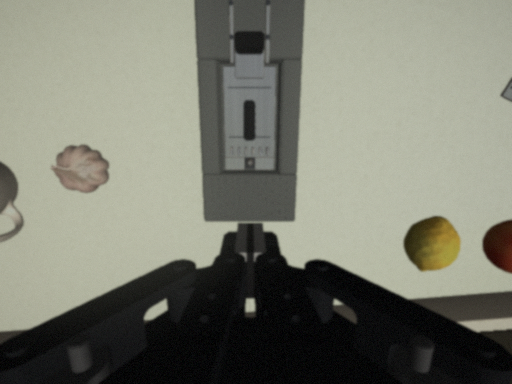

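View pics/s11z.png

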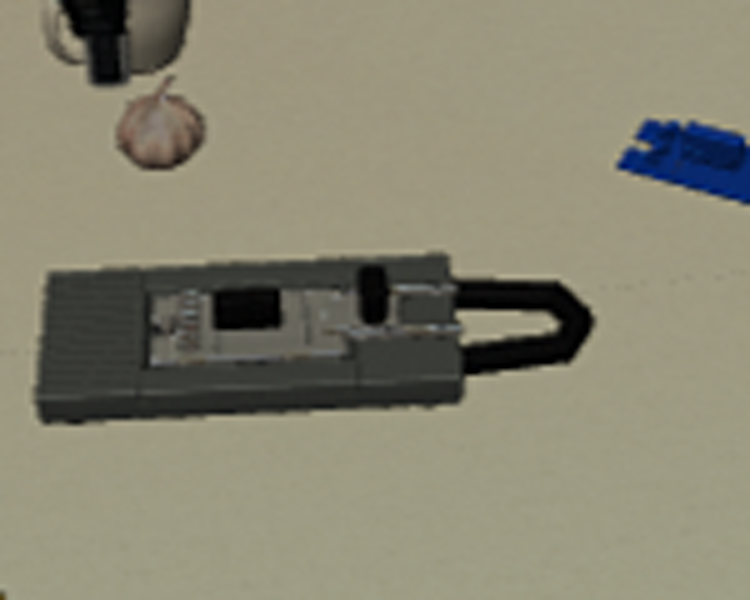

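The tongue now covers the near end of the blade. In the wrist view the knob is at (249,42) and the pin shows in the notch at (250,162). I'll check bolt travel, blade height and the notch position numerically.

Run:
```python
from h import *
p,d,K,T=load('w11');P=cloud(d,K,T)
for n,(v0,v1,u0,u1) in dict(near=(79,84,228,272),left=(92,130,228,240),right=(92,130,260,273),farL=(162,168,228,241),farR=(162,168,259,272),deckL=(70,160,204,214)).items(): print(n,np.median(P[v0:v1,u0:u1,2]).round(4))
g=cv2.cvtColor(p,cv2.COLOR_RGB2GRAY).astype(int)
O=np.array([581.5,-28.4]);a=np.array([np.cos(np.radians(9.65)),np.sin(np.radians(9.65))]);n=np.array([-a[1],a[0]])
def S(uv,z): q=ray([uv],K,T,z)[0,:2]*1000-O; return (q@a).round(1),(q@n).round(1)
print(g[28:60,249]); print(g[50:85,258])
m=(g<45); m[:25]=0; m[60:]=0; m[:,:230]=0; m[:,270:]=0
vs=np.argwhere(m); print('knob rows',vs[:,0].min(),vs[:,0].max(),vs[:,1].min(),vs[:,1].max())
# tongue edge -> blade: travel = x_edge+ (tongue front). front at home: blade end -55 +13 = -42
for v in (76,77,78): print('row',v,S((249,v),.0305))
print('pin',S((250,162),.033)); print(g[164:178,235]); 
for v in (170,171,172): print('blade far edge',v,S((235,v),.024))
# knob in side view, two views
p,d,K,T=load('s11'); print('side px of knob top centre if home', proj([[*( (O-72*a)/1000),.0545]],K,T), 'if 0.019', proj([[*( (O-75*a)/1000),.0545]],K,T))
g=cv2.cvtColor(p,cv2.COLOR_RGB2GRAY).astype(int); print(g[164,245:265])
```

```text
near 0.0229
left 0.0228
right 0.0229
farL 0.0229
farR 0.0228
deckL 0.025
[ 79  79  65  49  32  28  28  21  28  29  26  26  27  24  24  27  29  28
  26  25  26  28  23  28  32  47  83 110 118 121 123 123]
[ 24  25  30  52  83 106 115 120 120 122 118 118 119 122 120 122 122 119
 120 122 120 121 120 120 120 121 113 108 108 114 123 124 124 123 124]
knob rows 32 52 234 263
row 76 (np.float64(-43.0), np.float64(-0.2))
row 77 (np.float64(-42.0), np.float64(-0.2))
row 78 (np.float64(-41.1), np.float64(-0.2))
pin (np.float64(46.0), np.float64(0.9))
[129 129 130 126 120 103  76  61  55  63  70  77  83  85]
blade far edge 170 (np.float64(56.8), np.float64(-16.3))
blade far edge 171 (np.float64(58.0), np.float64(-16.3))
blade far edge 172 (np.float64(59.1), np.float64(-16.3))
side px of knob top centre if home [[254.58046186 165.04945031]] if 0.019 [[255.63466612 165.00257225]]
[58 59 58 59 59 60 35  9  5  6  5  5 48 60 59 59 59 59 59 58]
```

```bash
python3 -c "
from plant import ctrl
print(ctrl.sign_off()); print(ctrl.get_state()['time'])"
```

```text
the job is handed in; nothing more can be done
None
the job is handed in; nothing more can be done
```

The toothed blade is in the slicer's bed with its notch over the pin. The bolt is pushed home over its other end, and I handed the job in at about 15 s of the 48 s allowed. No verdict was reported.

I gripped the blade by its bar, lowered it into the bed and released it. Then I pushed the knob from the handle side with closed fingers until it stopped (about 14 N sideways, 16 N in all), and backed the arm away.

**Last checks**
- **Blade height:** the plate read about 2.1 mm below the deck at all five spots, which is the seated height with no measurable tilt.
- **Notch:** the pin is visible in the notch. The blade's far edge measured about 1 mm past nominal, within the 5 mm limit.
- **Bolt:** the tongue's front edge measured at slicer x −42 mm in the wrist view, which is fully home. The knob's position in the side view agreed.
- **Bystanders:** I didn't touch the plain blade, the fruit or the garlic. I did not re-measure their positions; the garlic and fruit appeared undisturbed in the last pictures.

**Disagreements**
- Camera depth read about 1 mm low everywhere (worktop at −1.2 mm).
- The slicer's origin came out 1–2 mm different depending on which edge was used. The clearances absorbed both.

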